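Rack the full tin, bin the empty one

TASK

Two look-alike square lidded steel tins stand on the counter: one is full of steel chilling discs, the other is empty. Lift them to feel which is which, then stand the full tin in the free bay of the bamboo rack, next to the mug, and stand the empty tin in the open waste caddy. Set them down upright rather than dropping them, and do not shove the other things on the counter about.

Things in the scene. Friction and masses are not known exactly. Their poses are not given: they have to be found in the camera images.
- tin_1_mid (a point): One of two look-alike tins: a plain closed steel box, flush lid, 54 x 54 mm square, 90 mm tall, upright; grip it across two opposite flat sides. The point is its centre, 45 mm above its underside; x, y are square to its sides, z up. Full it weighs 0.55 to 0.7 kg, empty 0.14 kg: which it is changes at every start and cannot be seen. A steel jigger 50 mm tall stands between the tins.
- tin_2_mid (a point): The other tin, identical in looks and size (54 x 54 x 90 mm, the point at its centre); it is full if tin_1 is empty, and empty if tin_1 is full.
- free_bay (a point): Centre of the floor of the free bay of the fixed bamboo rack (260 x 140 mm, two bays in a row along its x). A white mug (88 mm tall, 80 mm wide) stands in the other bay, 126 mm away along +x. The free bay is 118 mm (x) by 124 mm (y) inside, its floor 28 mm above the counter, its rim 14 mm above that floor. z is up.
- caddy_floor (a point): Centre of the inner floor of the fixed open waste caddy, a low square grey bin, 190 x 190 mm, 65 mm high, walls and floor 4 mm (inside 182 x 182 mm, 61 mm deep); x and y are square to its walls, z is up. Rack and caddy stand on opposite sides of the tins and change sides from start to start.
There are look-alikes about, which are no part of the job. What is shaped like the part that bears tin_1_mid but blue, brown or pink is not meant.

How it is judged:
By the outcome, as a careful person would: the job done as asked, in the order asked, and still so for the second after the job is handed in, with the robot touching nothing.
It also fails if it takes over 64 s, if anything falls off the work surface, if the arm or the gripper's body presses on something with over 40 N, if the wrist force passes 120 N, or if a joint passes its speed limit or range.

ROBOT

A 6-joint arm with a two-finger parallel gripper is mounted at the origin on the work surface. World frame = base frame: x ahead of the robot, y to its left, z up, the work surface at z = 0. Lengths are in m, angles in rad, forces in N, time in s.
With the tool pointing down it reaches from about 0.4 to 0.825 m from the base axis. Payload 7 kg.
Tool frame: the origin (TCP) lies at the very end of the fingers, on their centre line; the grasp point (between the pads) lies 19 mm behind it; z points along the fingers, y is the direction in which the jaws open and shut (so a half turn about z gives the same grasp; the last joint's range is limited). The gripper opens to 88 mm and grips with 3 to 60 N. Pads are 19 mm wide; open, the fingers measure 130 mm over their backs; the gripper's body (78 mm by 193 mm) begins 47 mm behind the grasp point.
Start: joints at [-0.989, 0.359, 0.012, 0, -1.224, -0.288], TCP at [0.195, -0.646, 0.227] pointing down, gripper open.
Joint ranges: [-3.07, 3.07], [-1.43, 2.12], [-1.02, 1.25], [-3.03, 1.67], [-3.05, -0], [-3.03, 3.03]. Speed limits (rad/s): [2.39, 2.39, 3.01, 3.14, 3.14, 3.14].

INTERFACE

Orientations are given as a unit quaternion [x, y, z, w].
In Python, from rig import sense, get_image, hand_in gives the robot as it stands.
- The arm moves only by the tool arm_command, never from a script. Its argument "motion" is a list that holds one entry, the list of rows, each a list of 7 numbers: the turn, a rotation vector about the tool's x, y, z in rad, then the shift along the tool's x, y, z in m, then the opening, from 0 (shut) to 1 (fully open). A call has 1 to 12 rows; each row shifts and turns the pose as measured when the row begins, along the tool's axes as they then stand; what a row does not reach is not made up. A row lasts 1/10 s, in which the tool goes at most 50 mm and 8.59 degrees, less where a joint would pass 70% of its speed; a pose out of reach is approached as far as the arm can. A call is refused whole if a number of a shift passes 0.05 or a number of a turn 0.15, either way. A call with a gripper value outside its range is refused whole. The fingers move at their own pace and stop on an object; the grip force is fixed at half the most. Time passes only in rows, so rows that do not move let the fingers close. It gives the time, the measured TCP pose, the force and the opening at its end, in the units of the state.
- sense(): the state, without advancing time (a new reading comes with each control period).
- get_image(name): name is "scene" or "top" or "wrist"; returns a dict with "img" (420x560x3 uint8, red, green, blue), "fx", "fy", "cx", "cy" (pixels), "k1" (the pictures are not rectified: a ray, as slopes to the right and down, at radius r is drawn at 1 + k1 r^2 times it, then the intrinsics apply), "view" (4x4, takes a point from world to camera coordinates). Camera axes: x right, y up, looking along -z (the intrinsics and any distortion apply to the point x, -y, -z); pixel columns grow to the right and rows downward; lengths in m; the calibration is good to about 2 mm. A picture is of the moment at which its call begins. There is no depth.
- hand_in(): hands the job in, once; it reports no verdict.
The state is a dict: "time": time; "joints": joint angles; "qd": joint speeds; "tau": joint torques, N m; "tool_pos": TCP position; "ee_rot": TCP orientation; "contact_force": force on the tool from outside, world axes, zero at the start; "wrist_torque": the same for the moment, N m; "finger_gap": finger opening in m.
Only numpy, scipy, OpenCV 4.12 (cv2) and the standard library are available. Lean on these libraries where they do the work, as an engineer would, in place of code of your own. Each camera call takes 0.05 s, during which the arm holds its last target. There are 200 camera calls.

## Working session

There is one attempt and no reset: what is moved stays moved. The work goes in short steps, Python scripts to look and compute and a tool call to move; the robot and the scene stay as the last step left them, time stands still between calls to the robot, and variables do not carry over. Pictures are saved under pics/ and viewed, about 8 in all and at most 12, crops included, and the job is handed in when it is done.

Besides the shell and the picture viewer there is one more tool, called as name([rows], argument=value, ...), one row to a line, values as JSON. arm_command: Moves the arm, as the interface text tells. Its arguments: {"type":"object","properties":{"motion":{"type":"array"}},"required":["motion"]}

```bash
mkdir -p pics; cat > h.py <<'E'
import numpy as np,cv2
from rig import sense,get_image
def ray(c,u,v):
    x=np.array([(u-c['cx'])/c['fx'],(v-c['cy'])/c['fy']]);s=x.copy()
    for _ in range(20): s=x/(1+c['k1']*(s@s))
    V=np.array(c['view']);R=V[:3,:3];o=-R.T@V[:3,3]
    return o,R.T@np.array([s[0],-s[1],-1.])
def onz(c,u,v,z):
    o,d=ray(c,u,v);return o+d*(z-o[2])/d[2]
def save(c,n): cv2.imwrite('pics/'+n,cv2.cvtColor(c['img'],cv2.COLOR_RGB2BGR))
E
python3 - <<'E'
from h import *
import pickle
s=sense();print(s)
D={}
for n in('top','scene'):
    c=get_image(n);D[n]=c;save(c,n+'0.png');print(n,c['fx'],c['cx'],c['cy'],c['k1'],np.round(c['view'],3).tolist())
pickle.dump(D,open('d.pkl','wb'))
E
```

```text
{'time': 0.0, 'joints': array([-9.88885233e-01,  3.59370405e-01,  1.10804337e-02, -3.51448908e-04,
       -1.22414170e+00, -2.88106604e-01]), 'qd': array([ 0.00131242,  0.00097195,  0.00111953, -0.00167262,  0.00028313,
       -0.0008674 ]), 'tau': array([-6.36197856e-04, -5.82710767e+01,  2.93057996e+01,  6.99732274e+00,
        6.82371654e-03, -1.44211845e-04]), 'tool_pos': array([ 0.19531051, -0.64560816,  0.22564253]), 'ee_rot': array([-1.46315205e-01,  9.89237669e-01,  8.11148537e-04, -1.94748003e-04]), 'contact_force': array([-0.86702964,  0.41845264,  0.44477544]), 'wrist_torque': array([-0.02944125,  0.00485126, -0.02839196]), 'finger_gap': 0.08774233631208388}
top 419.8895414307847 273.2090315450063 213.05035590811656 -0.11749088159391452 [[-0.025, -1.0, 0.015, 0.003], [0.996, -0.024, 0.088, -0.501], [-0.088, 0.018, 0.996, -0.915], [0.0, 0.0, 0.0, 1.0]]
scene 460.1328120523406 281.50242463661976 208.8345234544888 -0.12471138713491685 [[-0.864, 0.503, -0.017, 0.414], [-0.366, -0.605, 0.707, 0.134], [0.345, 0.617, 0.707, -1.122], [0.0, 0.0, 0.0, 1.0]]
```

View pics/top0.png

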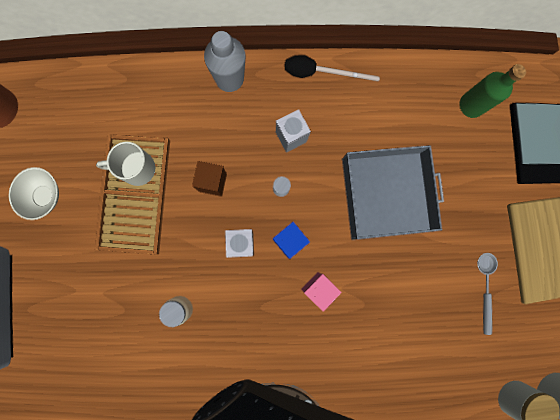

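View pics/scene0.png

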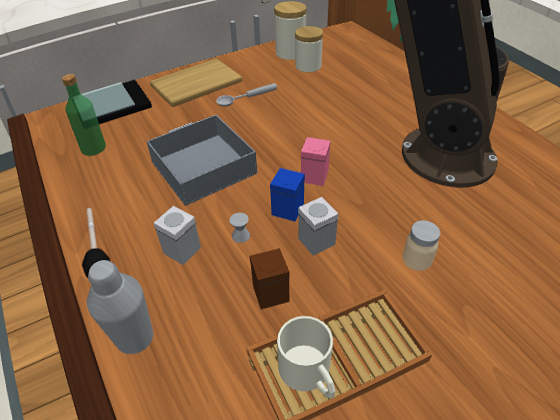

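The top view shows the steel tins' lids at (293,126) and (239,243), with the jigger between them at (282,186). The free rack bay is near (130,222), the mug near (130,162) and the caddy near (392,193). The scene view agrees, and also shows the brown, blue and pink decoys. Next I measure the lids and view a zoom for the rack and caddy corners.

```bash
python3 - <<'E'
from h import *
import pickle
D=pickle.load(open('d.pkl','rb'))
for n,pts in(('top',[(293,128),(239,243)]),('scene',[(175,220),(318,212)])):
    c=D[n];im=c['img'];hsv=cv2.cvtColor(im,cv2.COLOR_RGB2HSV)
    m=((hsv[...,1]<40)&(hsv[...,2]>(185 if n=='top' else 165))).astype(np.uint8)
    cs,_=cv2.findContours(m,cv2.RETR_EXTERNAL,cv2.CHAIN_APPROX_NONE)
    for q in cs:
        if cv2.contourArea(q)<250: continue
        (x,y)=q.reshape(-1,2).mean(0)
        if min(np.hypot(x-a,y-b) for a,b in pts)>15: continue
        w=np.array([onz(c,u,v,.09)[:2] for u,v in q.reshape(-1,2)],np.float32)
        r=cv2.minAreaRect(w*1000);print(n,(round(x),round(y)),cv2.contourArea(q),np.round(r[0],1),np.round(r[1],1),round(r[2],1))
c=D['top'];b=cv2.cvtColor(c['img'],cv2.COLOR_RGB2BGR)
a=cv2.resize(b[128:263,92:192],None,fx=4,fy=4,interpolation=cv2.INTER_CUBIC)
d=cv2.resize(b[140:245,338:448],None,fx=3.5,fy=3.5,interpolation=cv2.INTER_CUBIC)
o=np.zeros((540,800,3),np.uint8);o[:540,:400]=a;o[:d.shape[0],400:400+d.shape[1]]=d
cv2.imwrite('pics/z.png',o)
for n,p in dict(jig=(282,186,.05),brown=(209,176,.09),blue=(291,240,.09),pink=(322,291,.09)).items(): print(n,onz(c,*p).round(3))
E
```

```text
top (239, 243) 620.5 [435.4  64.5] [52.5 54. ] 1.5
top (293, 126) 571.0 [679.6 -54.7] [54.3 52.8] 26.2
scene (174, 220) 564.0 [680.5 -52.8] [54.6 54.6] 25.7
scene (318, 210) 542.0 [437.   65.8] [52.5 54.6] 1.5
jig [ 0.557 -0.03   0.05 ]
brown [0.576 0.124 0.09 ]
blue [ 0.439 -0.043  0.09 ]
pink [ 0.332 -0.104  0.09 ]
```

View pics/z.png

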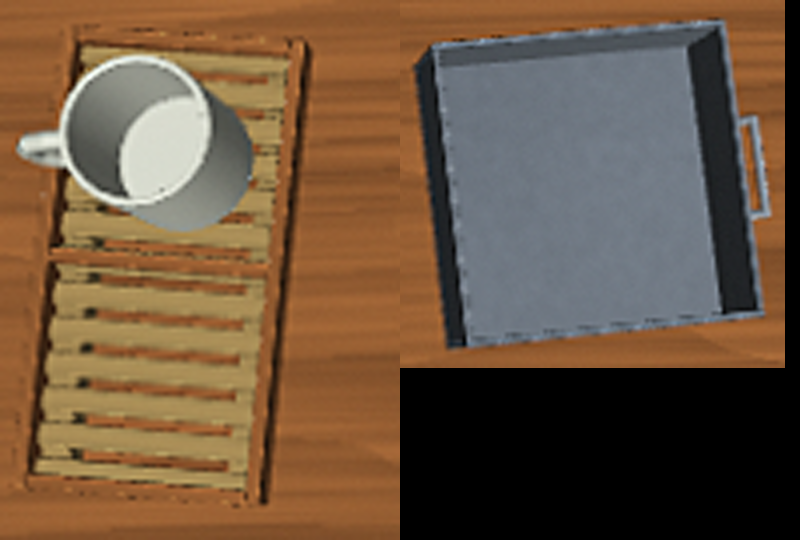

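```bash
python3 - <<'E'
from h import *
import pickle
c=pickle.load(open('d.pkl','rb'))['top']
def rep(n,P,z):
    W=np.array([onz(c,u,v,z)[:2] for u,v in P]);print(n,W.round(3).tolist(),'mean',W.mean(0).round(4))
    print(' len',[round(float(np.linalg.norm(W[i]-W[i-1])),3) for i in range(4)],'ang',[round(float(np.degrees(np.arctan2(*(W[i]-W[i-1])[::-1]))),1) for i in range(4)]);return W
rk=[(92+x/4-.4,128+y/4-.4) for x,y in[(72,28),(303,41),(260,495),(27,487)]]
W=rep('rack',rk,.042)
bay=[(92+x/4-.4,128+y/4-.4) for x,y in[(55,261),(269,275),(249,492),(34,477)]]
rep('bay',bay,.042)
ax=(W[0]+W[1]-W[2]-W[3]);ax/=np.linalg.norm(ax);print('bay from rack',W.mean(0)-.063*ax, 'mug',W.mean(0)+.063*ax,'axis',np.degrees(np.arctan2(ax[1],ax[0])))
rep('caddy',[(338+(x-400)/3.5-.4,140+y/3.5-.4) for x,y in[(434,46),(723,21),(764,315),(467,345)]],.065)
E
```

```text
rack [[0.686, 0.356], [0.674, 0.223], [0.422, 0.247], [0.428, 0.378]] mean [0.5526 0.3013]
 len [0.259, 0.133, 0.253, 0.131] ang [-4.9, -95.3, 174.6, 87.1]
bay [[0.553, 0.363], [0.542, 0.242], [0.423, 0.253], [0.434, 0.374]] mean [0.4883 0.3082]
 len [0.12, 0.122, 0.119, 0.121] ang [-5.2, -95.2, 174.5, 85.1]
bay from rack [0.48980289 0.30692228] mug [0.61529964 0.29567204] axis -5.122625431803235
caddy [[0.625, -0.173], [0.639, -0.36], [0.452, -0.374], [0.439, -0.186]] mean [ 0.539  -0.2733]
 len [0.186, 0.187, 0.187, 0.189] ang [3.8, -85.7, -175.6, 94.0]
```

arm_command([
  [[0,0,-0.08,0,0,0,1],[0,0,-0.08,0,0,0,1],[0,0,0,-0.04,0.018,0,1],[0,0,0,-0.04,0.018,0,1],[0,0,0,-0.04,0.018,0,1],[0,0,0,-0.04,0.018,0,1],[0,0,0,-0.04,0.018,0,1],[0,0,0,-0.04,0.018,0,1],[0,0,0,-0.04,0.018,0,1],[0,0,0,-0.04,0.018,0,1],[0,0,0,-0.04,0.018,0,1],[0,0,0,-0.04,0.018,0,1]],
])

```text
time: 1.3
tool_pos: [0.4785, -0.2964, 0.2202]
ee_rot: [-0.224, 0.975, 0.005, -0.002]
contact_force: [0.6, -0.7, 0.1]
finger_gap: 0.0877
```

```bash
cat > go.py <<'E'
# python3 go.py x y z jawdeg : remaining shift in tool axes (after turning), turn about tool z, tilt
import sys
from h import *
from scipy.spatial.transform import Rotation as Ro
s=sense();R=Ro.from_quat(s['ee_rot']).as_matrix();p=s['tool_pos']
t=np.array(list(map(float,sys.argv[1:4])));g=np.radians(float(sys.argv[4]))
y=R[:,1];a=np.arctan2(y[1],y[0]);d=(g-a+np.pi/2)%np.pi-np.pi/2
h=a+d;Y=np.array([np.cos(h),np.sin(h),0]);Z=np.array([0,0,-1.]);X=np.cross(Y,Z)
down=R.T@Z; tilt=np.cross([0,0,1.],down)
print('t',round(s['time'],2),'pos',p.round(4),'jaw',round(np.degrees(a),1),'alt j6',s['joints'][5].round(2),'gap',round(s['finger_gap'],4),'F',s['contact_force'].round(2))
print('turn z',round(-d,3),'tilt fix',tilt.round(4),'shift after turn',[round(float(q@(t-p)),4) for q in(X,Y,Z)], 'shift now',(R.T@(t-p)).round(4))
E
python3 go.py .680 -.054 .226 116
```

```text
t 1.3 pos [ 0.4785 -0.2964  0.2202] jaw 115.8 alt j6 -0.9 gap 0.0877 F [ 0.56 -0.65  0.06]
turn z -0.003 tilt fix [ 0.0114 -0.0024  0.    ] shift after turn [-0.2873, 0.1295, -0.0058] shift now [-0.287   0.1303 -0.005 ]
```

arm_command([
  [[0,0,0,-0.04,0.018,0,1],[0,0,0,-0.04,0.018,0,1],[0,0,0,-0.04,0.018,0,1],[0,0,0,-0.04,0.018,0,1],[0,0,0,-0.04,0.018,0,1],[0,0,0,-0.04,0.018,0,1],[0,0,0,-0.04,0.018,0,1],[0,0,0,0,0,0,1]],
])

```text
time: 2.1
tool_pos: [0.6829, -0.0445, 0.2175]
ee_rot: [-0.226, 0.974, 0.006, -0.004]
contact_force: [-0.3, -1.5, 0.2]
finger_gap: 0.0873
```

```bash
python3 go.py .680 -.054 .22 116; python3 - <<'E'
from h import *
c=get_image('wrist');save(c,'w1.png')
E
```

```text
t 2.1 pos [ 0.6829 -0.0445  0.2175] jaw 116.1 alt j6 -1.32 gap 0.0873 F [-0.33 -1.5   0.19]
turn z 0.002 tilt fix [ 0.0137 -0.0059  0.    ] shift after turn [0.0068, -0.0073, -0.0025] shift now [ 0.0068 -0.0072 -0.0025]
```

View pics/w1.png

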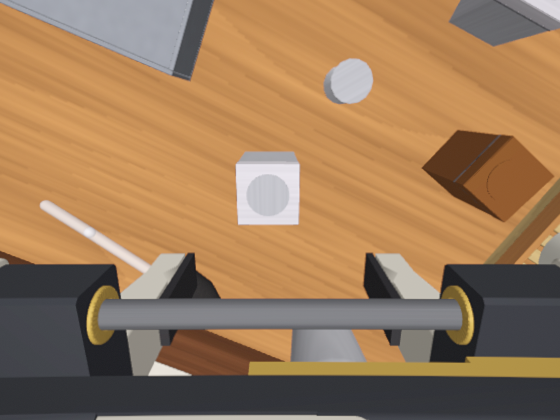

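The wrist view shows the tin lid square to the jaws, centred near (268,194). The jigger is at (349,81), well clear. I measure the lid from this view.

```bash
cat > lid.py <<'E'
import sys
from h import *
c=get_image('wrist');hsv=cv2.cvtColor(c['img'],cv2.COLOR_RGB2HSV)
m=((hsv[...,1]<40)&(hsv[...,2]>int(sys.argv[1]))).astype(np.uint8)
for q in cv2.findContours(m,cv2.RETR_EXTERNAL,cv2.CHAIN_APPROX_NONE)[0]:
    if not 2000<cv2.contourArea(q)<8000: continue
    w=np.array([onz(c,u,v,float(sys.argv[2]))[:2] for u,v in q.reshape(-1,2)],np.float32)
    r=cv2.minAreaRect(w*1000);print(q.reshape(-1,2).mean(0).round(),np.round(r[0],1),np.round(r[1],1),round(r[2],1))
E
python3 lid.py 200 .09;python3 go.py .680 -.054 .22 116
```

```text
[268. 196.] [680.6 -57. ] [55.6 54.8] 26.0
t 2.2 pos [ 0.6806 -0.0474  0.218 ] jaw 116.0 alt j6 -1.32 gap 0.0876 F [-0.61 -0.28  0.07]
turn z 0.0 tilt fix [ 0.0139 -0.0068  0.    ] shift after turn [0.0035, -0.0057, -0.002] shift now [ 0.0035 -0.0057 -0.0021]
```

arm_command([
  [[0.014,-0.007,0,0.003,-0.006,0,1],[0,0,0,0.001,-0.001,0.03,1],[0,0,0,0,0,0.04,1],[0,0,0,0,0,0.04,1],[0,0,0,0,0,0.03,1],[0,0,0,0,0,0,1]],
])

```text
time: 2.8
tool_pos: [0.6775, -0.0647, 0.0782]
ee_rot: [-0.222, 0.975, -0.002, 0.004]
contact_force: [0.4, -0.7, -0.3]
finger_gap: 0.0875
```

```bash
python3 go.py .680 -.055 .046 116
```

```text
t 2.8 pos [ 0.6775 -0.0647  0.0782] jaw 115.6 alt j6 -1.32 gap 0.0875 F [ 0.36 -0.66 -0.29]
turn z -0.007 tilt fix [-0.0062  0.0075  0.    ] shift after turn [-0.0065, 0.0077, 0.0322] shift now [-0.0062  0.0079  0.0322]
```

arm_command([
  [[-0.003,0.004,0,-0.006,0.008,0,1],[0,0,0,0,0,0,1]],
])

```text
time: 3.0
tool_pos: [0.6797, -0.0565, 0.081]
ee_rot: [-0.221, 0.975, -0.002, 0.003]
contact_force: [-0.4, -0.1, 0.5]
finger_gap: 0.0876
```

```bash
python3 go.py .680 -.055 .046 116
```

```text
t 3.0 pos [ 0.6797 -0.0565  0.081 ] jaw 115.5 alt j6 -1.33 gap 0.0876 F [-0.42 -0.14  0.47]
turn z -0.009 tilt fix [-0.0046  0.0048  0.    ] shift after turn [-0.0009, 0.0013, 0.035] shift now [-0.0007  0.0014  0.035 ]
```

arm_command([
  [[0,0,0,-0.001,0.001,0.02,1],[0,0,0,0,0,0.015,1],[0,0,0,0,0,0,1],[0,0,0,0,0,0,0],[0,0,0,0,0,0,0],[0,0,0,0,0,0,0],[0,0,0,0,0,0,0],[0,0,0,0,0,0,0]],
])

```text
time: 3.8
tool_pos: [0.6865, -0.0547, 0.0559]
ee_rot: [-0.222, 0.975, -0.003, 0.01]
contact_force: [0.2, 0.5, -1.0]
finger_gap: 0.0541
```

```bash
python3 go.py .680 -.055 .046 116
```

```text
t 3.8 pos [ 0.6865 -0.0547  0.0559] jaw 115.6 alt j6 -1.33 gap 0.0541 F [ 0.19  0.51 -1.05]
turn z -0.007 tilt fix [-0.0103  0.0191  0.    ] shift after turn [0.006, 0.0025, 0.0099] shift now [0.0062 0.0026 0.0098]
```

arm_command([
  [[0,0,0,0,0,-0.02,0],[0,0,0,0,0,-0.03,0],[0,0,0,0,0,-0.03,0],[0,0,0,0,0,0,0],[0,0,0,0,0,0,0],[0,0,0,0,0,0,0]],
])

```text
time: 4.4
tool_pos: [0.6827, -0.0547, 0.1362]
ee_rot: [-0.221, 0.975, -0.002, 0.008]
contact_force: [0.3, 0.8, -1.3]
finger_gap: 0.0541
```

```bash
python3 go.py .680 -.055 .056 116; python3 -c "
from h import *
f=[]
for i in range(3): get_image('wrist'); f.append(sense()['contact_force'][2])
print(np.round(f,2),sense()['tau'].round(1))"
```

```text
t 4.4 pos [ 0.6827 -0.0547  0.1362] jaw 115.6 alt j6 -1.33 gap 0.0541 F [ 0.27  0.84 -1.34]
turn z -0.008 tilt fix [-0.008   0.0147  0.    ] shift after turn [0.0026, 0.001, 0.0802] shift now [0.0038 0.0016 0.0802]
[-1.63 -1.43 -1.38] [ -0.  -62.6  27.7   6.7  -0.    0. ]
```

About 1.4 N, so this is the empty tin. The full one goes first, so I set this one back where it stood.

arm_command([
  [[-0.006,0.012,0,0,0,0.02,0],[0,0,0,0,0,0.03,0],[0,0,0,0,0,0.02,0],[0,0,0,0,0,0,0]],
])

```text
time: 4.95
tool_pos: [0.6812, -0.055, 0.0588]
ee_rot: [-0.221, 0.975, -0.0, -0.002]
contact_force: [-0.3, -0.1, -1.2]
finger_gap: 0.0538
```

```bash
python3 go.py .682 -.055 .056 116
```

```text
t 4.95 pos [ 0.6812 -0.055   0.0588] jaw 115.5 alt j6 -1.33 gap 0.0538 F [-0.33 -0.06 -1.24]
turn z -0.008 tilt fix [ 0.0005 -0.0035  0.    ] shift after turn [-0.0007, -0.0003, 0.0028] shift now [-0.0007 -0.0003  0.0028]
```

arm_command([
  [[0,0,0,0,0,0.003,0],[0,0,0,0,0,0.001,0],[0,0,0,0,0,0,0]],
])

```text
time: 5.25
tool_pos: [0.6816, -0.0546, 0.0562]
ee_rot: [-0.222, 0.975, -0.0, -0.002]
contact_force: [0.0, -0.7, -1.4]
finger_gap: 0.0538
```

```bash
python3 go.py .682 -.055 .055 116
```

```text
t 5.25 pos [ 0.6816 -0.0546  0.0562] jaw 115.6 alt j6 -1.33 gap 0.0538 F [ 0.03 -0.74 -1.36]
turn z -0.007 tilt fix [ 0.0003 -0.0047  0.    ] shift after turn [-0.0002, -0.0005, 0.0012] shift now [-0.0002 -0.0005  0.0012]
```

arm_command([
  [[0,0,0,0,0,0.003,0],[0,0,0,0,0,0.001,0],[0,0,0,0,0,0,0]],
])

```text
time: 5.55
tool_pos: [0.6832, -0.0544, 0.0559]
ee_rot: [-0.222, 0.975, -0.001, -0.0]
contact_force: [0.1, 1.4, -1.9]
finger_gap: 0.0535
```

```bash
python3 go.py .682 -.055 .055 116
```

```text
t 5.55 pos [ 0.6832 -0.0544  0.0559] jaw 115.7 alt j6 -1.33 gap 0.0535 F [ 0.1   1.38 -1.9 ]
turn z -0.006 tilt fix [-0.0015 -0.0008  0.    ] shift after turn [0.0014, 0.0, 0.0009] shift now [0.0014 0.     0.0009]
```

arm_command([
  [[0,0,0,0,0,0.003,0],[0,0,0,0,0,0.002,0],[0,0,0,0,0,0,0.75],[0,0,0,0,0,0,1],[0,0,0,0,0,0,1],[0,0,0,0,0,0,1]],
])

```text
time: 6.15
tool_pos: [0.6846, -0.0546, 0.056]
ee_rot: [-0.223, 0.975, -0.002, 0.002]
contact_force: [1.1, 0.1, -0.4]
finger_gap: 0.0804
```

```bash
python3 go.py .682 -.055 .055 116
```

```text
t 6.15 pos [ 0.6846 -0.0546  0.056 ] jaw 115.7 alt j6 -1.33 gap 0.0804 F [ 1.05  0.12 -0.38]
turn z -0.004 tilt fix [-0.0038  0.0026  0.    ] shift after turn [0.0026, 0.0008, 0.001] shift now [0.0026 0.0008 0.001 ]
```

arm_command([
  [[0,0,0,0,0,-0.04,1],[0,0,0,0,0,-0.04,1],[0,0,0,0,0,-0.04,1],[0,0,-0.14,0,0,-0.04,1],[0,0,-0.14,0,0,0,1],[0,0,-0.14,0,0,0,1],[0,0,-0.14,0,0,0,1],[0,0,-0.14,0,0,0,1],[0,0,-0.14,0,0,0,1],[0,0,-0.14,0,0,0,1],[0,0,-0.14,0,0,0,1]],
])

```text
time: 7.25
tool_pos: [0.6838, -0.055, 0.2188]
ee_rot: [0.721, -0.693, 0.001, 0.001]
contact_force: [0.9, -0.1, -0.5]
finger_gap: 0.0874
```

```bash
python3 go.py .436 .065 .22 1.5
```

```text
t 7.25 pos [ 0.6838 -0.055   0.2188] jaw -177.8 alt j6 -0.17 gap 0.0874 F [ 0.87 -0.08 -0.46]
turn z 0.013 tilt fix [ 0.0008 -0.0032  0.    ] shift after turn [-0.1264, 0.2446, -0.0012] shift now [-0.1296  0.2429 -0.0014]
```

arm_command([
  [[0,0,0,-0.021,0.04,0,1],[0,0,0,-0.021,0.04,0,1],[0,0,0,-0.021,0.04,0,1],[0,0,0,-0.021,0.04,0,1],[0,0,0,-0.021,0.04,0,1],[0,0,0,-0.021,0.04,0,1],[0,0,0,0,0,0,1],[0,0,0,0,0,0,1]],
])

```text
time: 8.05
tool_pos: [0.4299, 0.0623, 0.2134]
ee_rot: [0.723, -0.691, -0.001, 0.003]
contact_force: [-0.2, -0.2, -0.2]
finger_gap: 0.0878
```

```bash
python3 go.py .436 .065 .22 1.5; python3 lid.py 190 .09
```

```text
t 8.05 pos [0.4299 0.0623 0.2134] jaw -177.4 alt j6 -0.56 gap 0.0878 F [-0.16 -0.15 -0.24]
turn z 0.019 tilt fix [ 0.0055 -0.0037  0.    ] shift after turn [-0.0025, -0.0062, -0.0066] shift now [-0.0024 -0.0062 -0.0066]
[272. 204.] [436.3  62.6] [55.3 54.7] 2.4
```

arm_command([
  [[0.005,-0.003,0,-0.002,-0.006,0,1],[0,0,0,0,0,0.03,1],[0,0,0,0,0,0.03,1],[0,0,0,0,0,0.03,1],[0,0,0,0,0,0.02,1],[0,0,0,0,0,0,1]],
])

```text
time: 8.7
tool_pos: [0.4443, 0.0633, 0.0994]
ee_rot: [0.72, -0.694, 0.001, -0.001]
contact_force: [-1.3, -1.0, 0.5]
finger_gap: 0.0874
```

```bash
python3 go.py .436 .064 .048 2.4
```

```text
t 8.7 pos [0.4443 0.0633 0.0994] jaw -177.9 alt j6 -0.55 gap 0.0874 F [-1.32 -0.99  0.48]
turn z -0.005 tilt fix [-0.0026 -0.0004  0.    ] shift after turn [-0.0011, 0.0083, 0.0514] shift now [-0.0011  0.0084  0.0514]
```

arm_command([
  [[0,0,0,-0.001,0.006,0,1],[0,0,0,0,0,0.03,1],[0,0,0,0,0.001,0.03,1],[0,0,0,0,0,0,1]],
])

```text
time: 9.1
tool_pos: [0.4418, 0.0647, 0.0412]
ee_rot: [0.719, -0.695, 0.002, -0.003]
contact_force: [-1.4, -0.3, 0.3]
finger_gap: 0.0873
```

```bash
python3 go.py .436 .064 .048 2.4
```

```text
t 9.1 pos [0.4418 0.0647 0.0412] jaw -178.1 alt j6 -0.56 gap 0.0873 F [-1.44 -0.34  0.25]
turn z -0.008 tilt fix [-0.0078  0.0013  0.    ] shift after turn [0.0005, 0.0058, -0.0068] shift now [ 0.0005  0.0058 -0.0068]
```

arm_command([
  [[-0.006,0.001,0,0,0.005,-0.007,1],[0,0,0,0,0,0,1],[0,0,0,0,0,0,0],[0,0,0,0,0,0,0],[0,0,0,0,0,0,0],[0,0,0,0,0,0,0],[0,0,0,0,0,0,0]],
])

```text
time: 9.8
tool_pos: [0.4386, 0.0658, 0.0555]
ee_rot: [0.719, -0.695, 0.001, -0.004]
contact_force: [-2.4, -0.3, 2.4]
finger_gap: 0.0538
```

```bash
python3 go.py .436 .064 .048 2.4
```

```text
t 9.8 pos [0.4386 0.0658 0.0555] jaw -178.1 alt j6 -0.56 gap 0.0538 F [-2.42 -0.31  2.41]
turn z -0.008 tilt fix [-0.0074  0.0036  0.    ] shift after turn [0.0017, 0.0027, 0.0075] shift now [0.0018 0.0028 0.0074]
```

arm_command([
  [[0,0,0,0,0,-0.02,0],[0,0,0,0,0,-0.03,0],[0,0,0,0,0,-0.04,0],[0,0,0,0,0,-0.04,0],[0,0,0,0,0,0,0],[0,0,0,0,0,0,0]],
])

```text
time: 10.4
tool_pos: [0.4318, 0.0629, 0.1839]
ee_rot: [0.718, -0.696, -0.002, 0.003]
contact_force: [-0.7, -0.1, -7.2]
finger_gap: 0.0537
```

```bash
python3 go.py .489 .308 .2 85
```

```text
t 10.4 pos [0.4318 0.0629 0.1839] jaw -178.2 alt j6 -0.56 gap 0.0537 F [-0.67 -0.14 -7.2 ]
turn z -1.453 tilt fix [ 0.0071 -0.0009  0.    ] shift after turn [0.0356, -0.2492, -0.0161] shift now [-0.2432 -0.0646 -0.0168]
```

About 7.2 N, so this tin is full. I carry it to the rack.

arm_command([
  [[0,0,0,0,0,-0.02,0],[0,0,0,-0.03,-0.008,0,0],[0,0,0,-0.04,-0.01,0,0],[0,0,0,-0.04,-0.01,0,0],[0,0,0,-0.04,-0.01,0,0],[0,0,0,-0.04,-0.01,0,0],[0,0,0,-0.03,-0.01,0,0],[0,0,0,0,0,0,0]],
])

```text
time: 11.2
tool_pos: [0.4765, 0.2876, 0.1833]
ee_rot: [0.716, -0.698, -0.006, 0.016]
contact_force: [-0.1, -1.3, -6.0]
finger_gap: 0.0538
```

arm_command([
  [[0,0,-0.145,0,0,0,0],[0,0,-0.145,0,0,0,0],[0,0,-0.145,0,0,0,0],[0,0,-0.145,0,0,0,0],[0,0,-0.145,0,0,0,0],[0,0,-0.145,0,0,0,0],[0,0,-0.145,0,0,0,0],[0,0,-0.145,0,0,0,0],[0,0,-0.145,0,0,0,0],[0,0,-0.145,0,0,0,0],[0,0,0,0,0,0,0]],
])

```text
time: 12.3
tool_pos: [0.4637, 0.2779, 0.1513]
ee_rot: [0.999, -0.024, -0.034, 0.025]
contact_force: [-0.1, 0.2, -6.4]
finger_gap: 0.0535
```

```bash
python3 go.py .489 .308 .084 85; python3 - <<'E'
from h import *
c=get_image('scene');save(c,'s2.png')
E
```

```text
t 12.3 pos [0.4637 0.2779 0.1513] jaw -92.7 alt j6 0.65 gap 0.0535 F [-0.08  0.2  -6.35]
turn z 0.041 tilt fix [ 0.0512  0.066  -0.    ] shift after turn [0.0226, -0.0322, 0.0673] shift now [ 0.0282 -0.0346  0.0639]
```

View pics/s2.png

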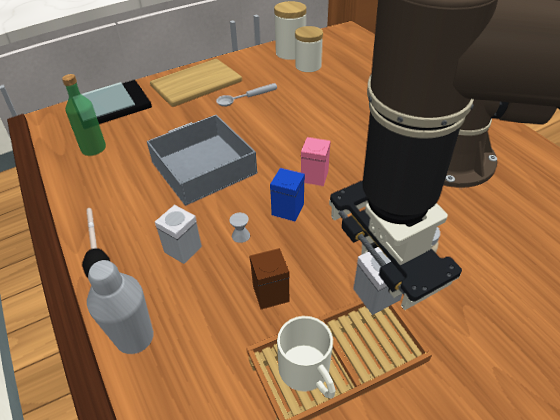

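The scene view shows the tin held over the near edge of the free bay at about (378,285), with the mug undisturbed at (305,350). The tool has tilted by about 4.8° and sagged, so I correct that.

arm_command([
  [[0.04,0.05,0.03,0.008,-0.012,-0.01,0],[0.015,0.02,0.01,0.012,-0.015,-0.005,0],[0,0,0,0,0,-0.003,0],[0,0,0,0,0,0,0]],
])

```text
time: 12.75
tool_pos: [0.4857, 0.3031, 0.1634]
ee_rot: [0.998, -0.055, 0.001, 0.002]
contact_force: [0.3, 0.1, -6.4]
finger_gap: 0.0537
```

```bash
python3 go.py .489 .308 .084 85
```

```text
t 12.75 pos [0.4857 0.3031 0.1634] jaw -96.3 alt j6 0.56 gap 0.0537 F [ 0.26  0.07 -6.35]
turn z -0.023 tilt fix [ 0.0031 -0.0017  0.    ] shift after turn [0.0029, -0.0051, 0.0794] shift now [ 0.0026 -0.0054  0.0794]
```

arm_command([
  [[0.003,0,0,0.003,-0.005,0.02,0],[0.002,0,0,0,0,0.02,0],[0,0,0,0,0,0.015,0],[0,0,0,0,0,0.008,0],[0,0,0,0,0,-0.002,0]],
])

```text
time: 13.25
tool_pos: [0.4893, 0.3075, 0.0983]
ee_rot: [0.998, -0.058, -0.001, 0.001]
contact_force: [-0.2, 0.1, -5.1]
finger_gap: 0.0539
```

```bash
python3 go.py .489 .308 .084 85
```

```text
t 13.25 pos [0.4893 0.3075 0.0983] jaw -96.7 alt j6 0.56 gap 0.0539 F [-0.24  0.06 -5.07]
turn z -0.03 tilt fix [ 0.0016  0.0016 -0.    ] shift after turn [-0.0004, -0.0005, 0.0143] shift now [-0.0003 -0.0005  0.0143]
```

arm_command([
  [[0,0,0,0,0,0.006,0],[0,0,0,0,0,0.003,0],[0,0,0,0,0,0,0]],
])

```text
time: 13.55
tool_pos: [0.4902, 0.3082, 0.0902]
ee_rot: [0.998, -0.059, -0.0, 0.0]
contact_force: [0.9, 0.5, -5.7]
finger_gap: 0.0539
```

```bash
python3 go.py .489 .308 .084 85
```

```text
t 13.55 pos [0.4902 0.3082 0.0902] jaw -96.7 alt j6 0.55 gap 0.0539 F [ 0.95  0.48 -5.74]
turn z -0.03 tilt fix [ 0.0004  0.0003 -0.    ] shift after turn [-0.0012, 0.0003, 0.0062] shift now [-0.0012  0.0003  0.0062]
```

arm_command([
  [[0,0,0,0,0,0.003,0],[0,0,0,0,0,0.002,0],[0,0,0,0,0,0.001,0]],
])

```text
time: 13.85
tool_pos: [0.4908, 0.3087, 0.0851]
ee_rot: [0.998, -0.059, 0.001, -0.001]
contact_force: [-0.0, -0.1, -6.9]
finger_gap: 0.054
```

```bash
python3 go.py .489 .308 .084 85
```

```text
t 13.85 pos [0.4908 0.3087 0.0851] jaw -96.7 alt j6 0.55 gap 0.054 F [-0.02 -0.11 -6.9 ]
turn z -0.03 tilt fix [-0.0014 -0.0011  0.    ] shift after turn [-0.0017, 0.0009, 0.0011] shift now [-0.0017  0.0009  0.0011]
```

arm_command([
  [[0,0,0,0,0,0.002,0],[0,0,0,0,0,0.002,0],[0,0,0,0,0,0.001,0]],
])

```text
time: 14.15
tool_pos: [0.4924, 0.3089, 0.0836]
ee_rot: [0.998, -0.058, 0.002, -0.001]
contact_force: [-4.5, -0.4, 0.9]
finger_gap: 0.0536
```

```bash
python3 go.py .489 .308 .084 85
```

```text
t 14.15 pos [0.4924 0.3089 0.0836] jaw -96.6 alt j6 0.55 gap 0.0536 F [-4.53 -0.4   0.85]
turn z -0.028 tilt fix [-0.0022 -0.0046  0.    ] shift after turn [-0.0034, 0.0012, -0.0004] shift now [-0.0033  0.0013 -0.0005]
```

The weight is now on the rack floor. I release and rise.

arm_command([
  [[0,0,0,0,0,0,0.75],[0,0,0,0,0,0,1],[0,0,0,0,0,0,1],[0,0,0,0,0,0,1],[0,0,0,0,0,-0.02,1],[0,0,0,0,0,-0.04,1],[0,0,0,0,0,-0.04,1],[0,0,0,0,0,-0.04,1],[0,0,0,0,0,-0.02,1],[0,0,0,0,0,0,1]],
])

```text
time: 15.15
tool_pos: [0.4932, 0.3097, 0.2511]
ee_rot: [0.998, -0.057, 0.004, -0.002]
contact_force: [1.3, 0.2, -0.1]
finger_gap: 0.0871
```

```bash
python3 go.py .682 -.055 .24 -64; python3 lid.py 190 .118; python3 - <<'E'
from h import *
c=get_image('wrist');save(c,'w3.png')
E
```

```text
t 15.15 pos [0.4932 0.3097 0.2511] jaw -96.5 alt j6 0.56 gap 0.0871 F [ 1.28  0.17 -0.15]
turn z -0.568 tilt fix [-0.0047 -0.0085  0.    ] shift after turn [0.0098, 0.4106, 0.0111] shift now [0.229  0.3409 0.0115]
[281. 198.] [495.2 307.6] [55.  54.1] 83.5
```

View pics/w3.png

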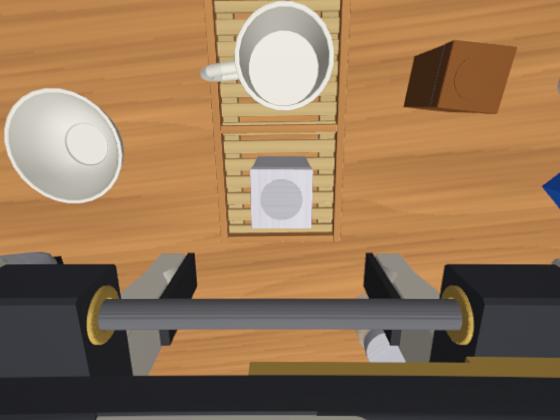

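The wrist view shows the full tin upright inside the free bay, lid at (281,198), with the mug in place at (285,55). Now the empty tin.

arm_command([
  [[0,0,-0.14,0,0,0,1],[0,0,-0.14,0,0,0,1],[0,0,-0.14,0,0,0,1],[0,0,-0.14,0,0,0,1],[0,0,0,0,0,0,1]],
])

```text
time: 15.75
tool_pos: [0.4893, 0.3067, 0.2396]
ee_rot: [0.973, 0.23, -0.003, 0.003]
contact_force: [-0.5, 0.3, -0.9]
finger_gap: 0.0877
```

```bash
python3 go.py .682 -.055 .23 -64
```

```text
t 15.75 pos [0.4893 0.3067 0.2396] jaw -63.4 alt j6 1.14 gap 0.0877 F [-0.52  0.26 -0.94]
turn z 0.011 tilt fix [ 0.0048  0.0063 -0.    ] shift after turn [0.0147, 0.4096, 0.0096] shift now [0.0101 0.4096 0.0115]
```

arm_command([
  [[0.005,0.006,0.01,0.001,0.03,0,1],[0,0,0,0.001,0.04,0,1],[0,0,0,0.001,0.04,0,1],[0,0,0,0.001,0.04,0,1],[0,0,0,0.001,0.04,0,1],[0,0,0,0.001,0.04,0,1],[0,0,0,0.001,0.04,0,1],[0,0,0,0.001,0.04,0,1],[0,0,0,0.001,0.04,0,1],[0,0,0,0.001,0.03,0,1],[0,0,0,0,0,0,1],[0,0,0,0,0,0,1]],
])

```text
time: 16.95
tool_pos: [0.6596, -0.0481, 0.2225]
ee_rot: [0.98, 0.199, -0.012, 0.002]
contact_force: [-0.4, 0.9, 0.5]
finger_gap: 0.0875
```

```bash
python3 go.py .682 -.055 .22 -64;python3 lid.py 200 .09
```

```text
t 16.95 pos [ 0.6596 -0.0481  0.2225] jaw -67.0 alt j6 1.75 gap 0.0875 F [-0.41  0.91  0.46]
turn z -0.053 tilt fix [-0.0015  0.0236  0.    ] shift after turn [0.0171, 0.016, 0.0025] shift now [0.018  0.0151 0.002 ]
[297. 181.] [678.6 -57.9] [54.9 54.5] 25.7
```

arm_command([
  [[0,0.015,-0.04,0.01,0.01,0,1],[0,0.008,-0.015,0.006,0.006,0,1],[0,0,0,0,0,0,1],[0,0,0,0,0,0.03,1],[0,0,0,0,0,0.03,1],[0,0,0,0,0,0.03,1],[0,0,0,0,0,0.01,1],[0,0,0,0,0,0,1]],
])

```text
time: 17.8
tool_pos: [0.6795, -0.0489, 0.1209]
ee_rot: [0.974, 0.225, 0.001, -0.001]
contact_force: [-0.6, -0.5, 0.4]
finger_gap: 0.0875
```

```bash
python3 go.py .680 -.056 .046 -64
```

```text
t 17.8 pos [ 0.6795 -0.0489  0.1209] jaw -64.0 alt j6 1.81 gap 0.0875 F [-0.64 -0.53  0.45]
turn z 0.001 tilt fix [-0.0021 -0.0016  0.    ] shift after turn [-0.0027, 0.0066, 0.0749] shift now [-0.0028  0.0067  0.0749]
```

arm_command([
  [[0,0,0,-0.003,0.006,0.01,1],[0,0,0,0,0,0.03,1],[0,0,0,0,0,0.03,1],[0,0,0,0,0,0.005,1],[0,0,0,0,0,0,1]],
])

```text
time: 18.3
tool_pos: [0.6843, -0.0558, 0.0508]
ee_rot: [0.974, 0.226, 0.006, -0.0]
contact_force: [1.0, 0.1, 1.9]
finger_gap: 0.0875
```

```bash
python3 go.py .680 -.056 .046 -64
```

```text
t 18.3 pos [ 0.6843 -0.0558  0.0508] jaw -63.9 alt j6 1.83 gap 0.0875 F [0.96 0.05 1.87]
turn z 0.001 tilt fix [ 0.0023 -0.0116  0.    ] shift after turn [-0.0039, -0.0017, 0.0048] shift now [-0.004  -0.0017  0.0047]
```

arm_command([
  [[0,-0.01,0,-0.003,-0.001,0.002,1],[0,0,0,0,0,0,0],[0,0,0,0,0,0,0],[0,0,0,0,0,0,0],[0,0,0,0,0,0,0],[0,0,0,0,0,0,0]],
])

```text
time: 18.9
tool_pos: [0.6844, -0.0561, 0.0552]
ee_rot: [0.974, 0.226, 0.005, 0.002]
contact_force: [0.4, -0.0, -1.2]
finger_gap: 0.0541
```

```bash
python3 go.py .680 -.056 .046 -64
```

```text
t 18.9 pos [ 0.6844 -0.0561  0.0552] jaw -63.9 alt j6 1.82 gap 0.0541 F [ 0.44 -0.05 -1.15]
turn z 0.002 tilt fix [ 0.0054 -0.0088  0.    ] shift after turn [-0.0039, -0.002, 0.0092] shift now [-0.004  -0.002   0.0092]
```

arm_command([
  [[0,0,0,0,0,-0.02,0],[0,0,0,0,0,-0.04,0],[0,0,0,0,0,-0.04,0],[0,0,0,0,0,-0.04,0],[0,0,0,0,0,0,0],[0,0,0,0,0,0,0]],
])

```text
time: 19.5
tool_pos: [0.6807, -0.056, 0.1974]
ee_rot: [0.974, 0.225, 0.002, 0.001]
contact_force: [-1.0, 0.8, -2.8]
finger_gap: 0.0537
```

```bash
python3 go.py .539 -.273 .18 -85.8
```

```text
t 19.5 pos [ 0.6807 -0.056   0.1974] jaw -63.9 alt j6 1.82 gap 0.0537 F [-0.98  0.85 -2.75]
turn z 0.381 tilt fix [ 0.0026 -0.003   0.    ] shift after turn [-0.1572, 0.206, 0.0174] shift now [-0.2226  0.1326  0.0171]
```

arm_command([
  [[0,0,0,-0.03,0.018,0,0],[0,0,0,-0.04,0.024,0,0],[0,0,0,-0.04,0.024,0,0],[0,0,0,-0.04,0.024,0,0],[0,0,0,-0.04,0.024,0,0],[0,0,0,-0.03,0.018,0,0],[0,0,0.13,0,0,0,0],[0,0,0.13,0,0,0,0],[0,0,0.12,0,0,0,0],[0,0,0,0,0,0,0]],
])

```text
time: 20.5
tool_pos: [0.5291, -0.2774, 0.1842]
ee_rot: [0.999, 0.031, -0.007, -0.002]
contact_force: [0.2, 0.3, -1.7]
finger_gap: 0.0537
```

```bash
python3 go.py .539 -.273 .06 -85.8
```

```text
t 20.5 pos [ 0.5291 -0.2774  0.1842] jaw -86.4 alt j6 1.79 gap 0.0537 F [ 0.23  0.32 -1.71]
turn z -0.011 tilt fix [-0.004   0.0131  0.    ] shift after turn [0.0102, -0.0037, 0.1242] shift now [ 0.0118 -0.0033  0.1241]
```

arm_command([
  [[-0.004,0.012,0,0.01,-0.004,0,0],[0,0,0,0,0,0.03,0],[0,0,0,0,0,0.03,0],[0,0,0,0,0,0.02,0],[0,0,0,0,0,0.005,0],[0,0,0,0,0,0,0]],
])

```text
time: 21.1
tool_pos: [0.5422, -0.2704, 0.0947]
ee_rot: [0.999, 0.041, 0.001, 0.0]
contact_force: [-0.5, -0.1, -1.2]
finger_gap: 0.0538
```

```bash
python3 go.py .539 -.273 .06 -85.8
```

```text
t 21.1 pos [ 0.5422 -0.2704  0.0947] jaw -85.3 alt j6 1.79 gap 0.0538 F [-0.53 -0.05 -1.23]
turn z 0.009 tilt fix [ 0.001  -0.0015  0.    ] shift after turn [-0.0034, 0.0023, 0.0347] shift now [-0.0034  0.0023  0.0347]
```

arm_command([
  [[0,0,0,-0.002,0.002,0.015,0],[0,0,0,0,0,0.01,0],[0,0,0,0,0,0.003,0],[0,0,0,0,0,0,0]],
])

```text
time: 21.5
tool_pos: [0.5438, -0.2725, 0.0693]
ee_rot: [0.999, 0.044, 0.003, 0.001]
contact_force: [0.4, -0.5, -0.5]
finger_gap: 0.0538
```

```bash
python3 go.py .539 -.273 .06 -85.8
```

```text
t 21.5 pos [ 0.5438 -0.2725  0.0693] jaw -85.0 alt j6 1.8 gap 0.0538 F [ 0.4  -0.49 -0.47]
turn z 0.015 tilt fix [ 0.0033 -0.0065  0.    ] shift after turn [-0.0048, 0.0001, 0.0093] shift now [-0.0048  0.      0.0092]
```

arm_command([
  [[0.002,-0.005,0,0,0,0.004,0],[0,0,0,0,0,0.003,0],[0,0,0,0,0,0.002,0],[0,0,0,0,0,0,0]],
])

```text
time: 21.9
tool_pos: [0.5453, -0.2728, 0.0617]
ee_rot: [0.999, 0.044, 0.002, 0.001]
contact_force: [-0.7, 0.3, -1.0]
finger_gap: 0.0541
```

```bash
python3 go.py .539 -.273 .059 -85.8
```

```text
t 21.9 pos [ 0.5453 -0.2728  0.0617] jaw -84.9 alt j6 1.8 gap 0.0541 F [-0.65  0.35 -0.96]
turn z 0.015 tilt fix [ 0.0022 -0.0043  0.    ] shift after turn [-0.0063, -0.0002, 0.0027] shift now [-0.0063 -0.0003  0.0027]
```

arm_command([
  [[0,0,0,0,0,0.002,0],[0,0,0,0,0,0.002,0],[0,0,0,0,0,0.002,0]],
])

```text
time: 22.2
tool_pos: [0.5458, -0.2727, 0.059]
ee_rot: [0.999, 0.045, 0.003, 0.001]
contact_force: [-7.4, 7.3, 23.8]
finger_gap: 0.0538
```

```bash
python3 go.py .539 -.273 .059 -85.8
```

```text
t 22.2 pos [ 0.5458 -0.2727  0.059 ] jaw -84.8 alt j6 1.8 gap 0.0538 F [-7.36  7.31 23.84]
turn z 0.017 tilt fix [ 0.0031 -0.0053  0.    ] shift after turn [-0.0068, -0.0002, -0.0] shift now [-0.0068 -0.0003 -0.0001]
```

On the floor. I relieve the small press, release and rise.

arm_command([
  [[0,0,0,0,0,-0.001,0],[0,0,0,0,0,0,0.75],[0,0,0,0,0,0,1],[0,0,0,0,0,0,1],[0,0,0,0,0,0,1],[0,0,0,0,0,-0.03,1],[0,0,0,0,0,-0.04,1],[0,0,0,0,0,-0.04,1],[0,0,0,0,0,-0.04,1],[0,0,0,0,0,-0.03,1],[0,0,0,0,0,0,1],[0,0,0,0,0,0,1]],
])

```text
time: 23.4
tool_pos: [0.5439, -0.2726, 0.2453]
ee_rot: [0.999, 0.045, 0.001, 0.001]
contact_force: [-0.4, -0.8, -0.9]
finger_gap: 0.0877
```

```bash
python3 go.py .539 -.273 .059 -85.8; python3 lid.py 190 .094; python3 - <<'E'
from h import *
c=get_image('scene');save(c,'s4.png')
E
```

```text
t 23.4 pos [ 0.5439 -0.2726  0.2453] jaw -84.9 alt j6 1.8 gap 0.0877 F [-0.42 -0.82 -0.92]
turn z 0.016 tilt fix [ 0.0028 -0.0022  0.    ] shift after turn [-0.005, 0.0, 0.1863] shift now [-0.0054 -0.0006  0.1863]
[311. 191.] [ 542.5 -295.2] [102.4  98.7] 3.6
```

View pics/s4.png

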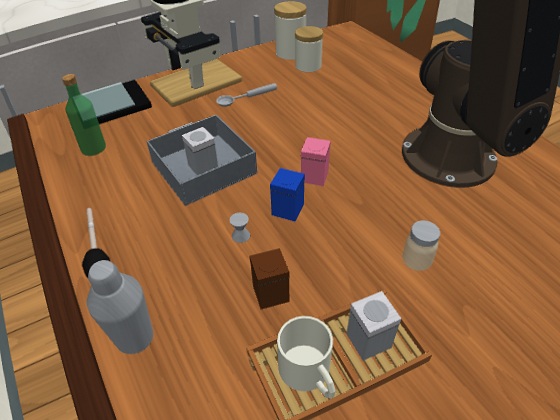

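The scene view shows the empty tin upright in the caddy at (200,145) and the full tin upright in the free bay at (375,325). The mug, jigger and decoys are where they were, and the gripper is clear.

```bash
python3 -c "
from rig import hand_in
print(hand_in())"
```

```text
the job is handed in; nothing more can be done
None
```

The full tin is standing in the free bay of the rack beside the mug, and the empty tin is standing in the waste caddy. I handed the job in at about 23.5 s of the 64 s allowed.

- **Telling them apart:** I lifted the far tin first. It read about 1.4 N, so it was the empty one, and I set it back where it stood. The near tin read 5–7 N, so it was the full one.
- **Placing:** the full tin went into the rack first, then the empty tin into the caddy. Both were lowered onto their floors before I opened the gripper.
- **Full tin check:** the wrist camera measured it at (0.495, 0.308), within 7 mm of the bay centre.
- **Empty tin check:** the last wrist-camera measurement failed, because the colour mask ran the lid together with the caddy and gave a 102 x 99 mm shape. Its position there rests on the gripper's release point, about 7 mm from the caddy centre, and on the final picture.
- **Final picture:** both tins stand upright, everything else looks where it was, and the gripper is clear.
- **Forces and tilt:** touching down in the caddy gave the highest force I read, about 26 N in all at the wrist, against the 120 N limit. The tool tilted about 5° while carrying the full tin; I straightened it before lowering.

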